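# Open the microcentrifuge with its sunken release key

### The arm

A 6-joint arm with a two-finger parallel gripper is mounted at the origin on the work surface. World frame = base frame: x ahead of the robot, y to its left, z up, the work surface at z = 0. Lengths are in mm, angles in rad, forces in N, time in s.
With the tool pointing down it reaches from about 350 to 975 mm from the base axis. Payload 7.1 kg.
Tool frame: the origin (TCP) lies midway between the tips of the shut fingers; the grasp point (between the pads) lies pinch_z behind it (pinch_z is the distance from the TCP to the grasp point, in mm); z points along the fingers, y is the line along which they close (so a half turn about z gives the same grasp; the last joint's range is limited). The gripper opens to 88 mm and grips with 3 to 60 N. Pads are 20 mm wide; open, the fingers measure 115 mm over their backs; the gripper's body (75 mm by 178 mm) begins 61 mm behind the grasp point.
Start: joints at [-1.214, 0.423, 1.63, -0, 1.089, -0.019], TCP at [229.402, -581.36, 222.675] pointing down, gripper open.
Joint ranges: [-3, 3], [-0.9, 2.11], [0.09, 2.58], [-1.31, 4.45], [0.11, 2.69], [-2.54, 2.54]. Speed limits (rad/s): [2.39, 2.39, 3.01, 3.14, 3.14, 3.14].

### API

Orientations are given as a rotation vector (axis times angle).
In Python, from workcell import get_obs, get_image, close_job, pinch_z gives the robot as it stands.
- The arm moves only by the tool jog_arm, never from a script. Its argument "commands" is a list of rows, each a list of 3 entries, a list of its own where there are three numbers: the gripper command: -1 is shut, 1 is fully open, values between are in proportion, then the shift along the tool's x, y, z as a fraction of full scale, then the turn, a rotation vector about the tool's x, y, z as a fraction of full scale. In form: [[gripper, [tx, ty, tz], [rx, ry, rz]], ...]. A call has 1 to 10 rows; each row shifts and turns the commanded pose from where the row before left it, along the tool's axes as they then stand; what a row does not reach is not made up. Full scale, the value 1, is 0.1 m for a shift and 45 degrees for a turn. A row lasts 1/10 s, in which the tool goes at most 50 mm and 8.59 degrees, less where a joint would pass 70% of its speed; a pose out of reach is approached as far as the arm can. A call with a number of a shift or a turn outside -1 to 1 is refused whole. A call with a gripper value outside its range is refused whole. The fingers move at their own pace and stop on an object; the grip force is fixed at half the most. Time passes only in rows, so rows that do not move let the fingers close. It gives the time, the measured TCP pose, the force, the opening and the grip force at its end, in the units of the state.
- get_obs(): the state, without advancing time (a new reading comes with each control period).
- get_image(name): name is "scene" or "top"; returns a dict with "image" (400x640x3 uint8, blue, green, red), "z_map" (400x640 float32, mm along the optical axis (not along the pixel's ray), 0 where there is no reading), "intrinsics" (3x3 intrinsics, pixels), "k1" (the pictures are not rectified: a ray, as slopes to the right and down, at radius r is drawn at 1 + k1 r^2 times it, then the intrinsics apply), "eye" and "orientation" of the camera in the world. Camera axes: x right, y down, z forward; pixel columns grow to the right and rows downward; lengths in mm; the calibration is good to about 2 mm. A picture is of the moment at which its call begins.
- close_job(): hands the job in; it is judged then, once.
The state is a dict: "t": time; "qpos": joint angles; "qvel": joint speeds; "joint_torque": joint torques, N m; "ee_pos": TCP position; "orientation": TCP orientation; "ft_force": force on the tool from outside, world axes, zero at the start; "moment": the same for the moment, N m; "width": finger opening in mm; "grasp_force": force on a finger pad.
Only numpy, scipy, OpenCV 4.12 (cv2) and the standard library are available. Lean on these libraries where they do the work, as an engineer would, in place of code of your own. Each camera call takes 0.05 s, during which the arm holds its last target. There are 200 camera calls.

### The job

Open the centrifuge so that its rotor can be loaded: reach the fingertips into the finger well on its front deck, press the sunken lid-release key until the lid springs up, then push the raised lid back with the fingers until it stands fully open. Do not press the raised round start key, do not lift or shove the centrifuge along the bench, and leave the tube rack and its tubes, the dispenser and the storage box alone.

Things in the scene. Friction and masses are not known exactly. Their poses are not given: they have to be found in the camera images.
- centrifuge: Compact white microcentrifuge, 250 mm deep (x), 200 mm wide (y), 5 kg, loose on four rubber feet. Origin at the centre of its underside on the bench; its x axis points from its front (the side with display and knobs, turned roughly to the robot) to its back, y to its left, z up. Turned up to 0.35 rad either way. The front 70 mm of the top is a flat deck 144 mm above the bench holding the finger well and the start key; behind it lies the lid.
- well_mouth (a point): Centre of the mouth of the finger well, level with the deck (144 mm above the bench), at (-90, +35) mm from the centrifuge's origin in its own axes. The well is a rectangular recess with upright walls, 36 mm along the centrifuge's x and 52 mm along its y, 24 mm deep. Axes as the centrifuge's.
- key_face (a point): Centre of the top face of the sunken release key, a grey key 22 mm (x) by 36 mm (y) in the middle of the well; its face lies 16 mm below the deck when free and moves down with the key.
- release_key (a joint): Travel of the release key in m: 0 free, 0.0055 fully down. Spring return: about 1.5 N to start it, about 4.5 N fully down. At about 0.004 it draws back the catch and the lid springs up by itself.
- start_key (a joint): Travel of the raised round start key in m: 0 free, 0.004 fully down (5 N). To be left alone.
- start_top (a point): Centre of the top of the raised start key, a grey disc 22 mm across standing 5 mm proud of the deck, 95 mm to the right (-y of the centrifuge) of the well.
- lid (a joint): Angle of the lid in rad: 0 closed and latched, about 1.0 after the catch lets go (a spring lifts it in about a second), 1.75 fully open against its stop, leaning a little back. The damped friction hinge stays where it is left up to about 1.3 rad and beyond that eases slowly on to its stop; 1 to 3 N on the lid's underside near its free edge swings it.
- lid_hinge (a point): Middle of the lid's hinge line, along the centrifuge's y at the back of the lid: 108 mm behind the centrifuge's origin, 147 mm above the bench. The lid is a flat slab, 158 mm from hinge to free edge, 190 mm wide, 20 mm thick, with a round window; its underside passes through the hinge line.
- lid_edge (a point): Middle of the lid's free front edge, half-way through its thickness. Closed, it lies 52 mm forward of the centrifuge's origin and 157 mm above the bench; at 1.0 rad it is about 285 mm up and the lid's underside faces the front, so fingers pointing down and pushed backwards meet it. Tips 20 to 30 mm below the raised edge are low enough; much lower, the edge jams against the gripper's body.
- rack: Blue tube rack, 64 x 136 x 55 mm high, loose on the bench beside the centrifuge; origin at the centre of its underside. Leave alone.
- tube0: Specimen tube with red cap, 16 mm across, 78 mm long, standing in the rack (its cap reaches 92 mm above the bench); origin at the centre of its foot. Leave alone.
- tube1: Second such tube in the rack. Leave alone.
- tube2: Third such tube in the rack. Leave alone.
- dispenser: White pump bottle, 62 mm across, 152 mm high, beside the centrifuge; origin at the centre of its underside. Leave alone.
- cryobox: White cardboard storage box, 135 x 135 x 52 mm, beside the centrifuge; origin at the centre of its underside. Leave alone.

How it is judged:
By the outcome, as a careful person would: the job done as asked, in the order asked, and still so for the second after the job is handed in, with the robot touching nothing.
It also fails if it takes over 45 s, if anything falls off the work surface, if the arm or the gripper's body presses on something with over 40 N, if the wrist force passes 120 N, or if a joint passes its speed limit or range.

## Working session

There is one attempt and no reset: what is moved stays moved. The work goes in short steps, Python scripts to look and compute and a tool call to move; the robot and the scene stay as the last step left them, time stands still between calls to the robot, and variables do not carry over. Pictures are saved under pics/ and viewed, at most 10 in all, crops included, and the job is handed in when it is done.

Besides the shell and the picture viewer there is one more tool, called after ">>>" as name([rows], argument=value, ...), one row to a line, values as JSON. jog_arm: Moves the arm, as the interface text tells. Its arguments: {"type":"object","properties":{"commands":{"type":"array","items":{"type":"array"}}},"required":["commands"]}

```bash
mkdir -p pics; cat > h.py <<'E'
import numpy as np,cv2
from workcell import get_obs,get_image,pinch_z
from scipy.spatial.transform import Rotation as R
def cam(n):
    return get_image(n)
def rot(d):
    o=np.array(d["orientation"],float)
    return o if o.shape==(3,3) else R.from_rotvec(o).as_matrix()
def world(d):
    K=np.array(d["intrinsics"]);h,w=d["z_map"].shape
    u,v=np.meshgrid(np.arange(w),np.arange(h))
    x=(u-K[0,2])/K[0,0];y=(v-K[1,2])/K[1,1];a,b=x.copy(),y.copy()
    for _ in range(8):
        s=1+d["k1"]*(a*a+b*b);a,b=x/s,y/s
    z=d["z_map"];P=np.stack([a*z,b*z,z],-1)@rot(d).T+np.array(d["eye"])
    P[z==0]=np.nan
    return P
E
python3 - <<'E'
from h import *
print(get_obs(),pinch_z)
for n in("scene","top"):
    d=cam(n);cv2.imwrite(f"pics/{n}0.png",d["image"]);np.save(n+"0.npy",world(d));print(d["eye"],d["orientation"],d["k1"],d["intrinsics"])
E
```

```text
{'t': 0.0, 'qpos': array([-1.21400430e+00,  4.23838900e-01,  1.63067681e+00,  5.56323320e-06,
        1.08860659e+00, -1.89958236e-02]), 'qvel': array([ 0.00113152, -0.00070169,  0.00097219, -0.00065147, -0.00019743,
        0.00089534]), 'joint_torque': array([ 1.49477262e-03, -5.44621038e+01, -2.73666179e+01,  6.44217012e-02,
        2.26643309e-02, -6.40022631e-05]), 'ee_pos': array([ 229.21287049, -580.8570597 ,  221.90809674]), 'orientation': array([-3.08481860e+00, -5.86533238e-01,  3.96074879e-04]), 'ft_force': array([-0.09927401, -0.2656529 ,  0.08784061]), 'moment': array([ 0.01741541, -0.03068726,  0.00406219]), 'grasp_force': 0.0, 'width': 88.43303575975015} 18.700000000000003
[1077.36270701  589.03027574  882.98202524] [-0.90714695 -2.54600062  0.99410334] 0.020823823381481848 [[401.89371559   0.         326.28253855]
 [  0.         401.89371559 205.065615  ]
 [  0.           0.           1.        ]]
[ 381.22111399   31.35795312 1192.02675403] [-2.10680638  2.14126965 -0.21737049] -0.018029304170535863 [[437.89768276   0.         318.05218029]
 [  0.         437.89768276 201.86958458]
 [  0.           0.           1.        ]]
```

View pics/top0.png

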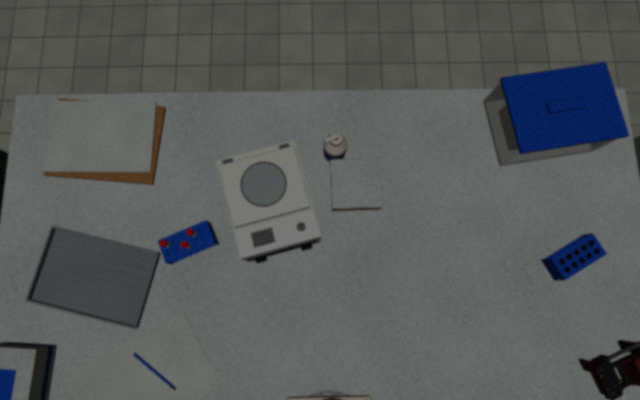

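View pics/scene0.png

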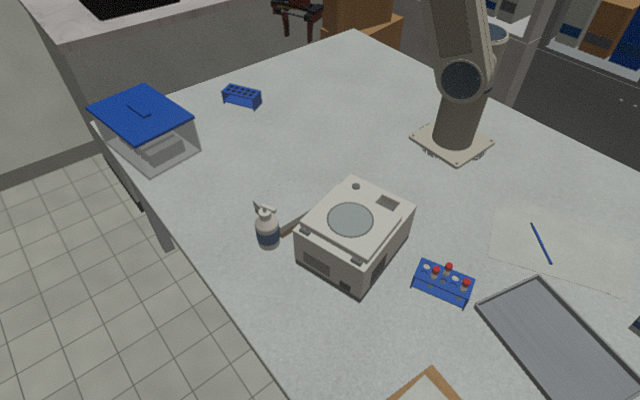

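The top view shows the centrifuge at cols 218–320, rows 143–262. The well is near (262,237), the start key near (301,226), the rack near (188,242) and the dispenser near (335,146).

```bash
python3 - <<'E'
from h import *
d=cam("top");P=world(d);im=d["image"];g=cv2.cvtColor(im,cv2.COLOR_BGR2GRAY)
K=np.array(d["intrinsics"])
def ray(u,v,z):
    p=cv2.undistortPoints(np.array([[[u,v]]],float),K,np.array([d["k1"],0,0,0,0]))[0,0]
    r=rot(d)@[p[0],p[1],1];e=np.array(d["eye"]);return (e+r*(z-e[2])/r[2])[:2]
roi=np.zeros_like(g);roi[138:268,212:326]=1
top=((P[...,2]>138)&(P[...,2]<185)&(roi>0)).astype(np.uint8)
top=cv2.morphologyEx(top,cv2.MORPH_CLOSE,np.ones((3,3)))
c=max(cv2.findContours(top,0,2)[0],key=cv2.contourArea)
print("top rect px",cv2.minAreaRect(c))
print("bench z",np.nanmedian(P[280:300,300:400,2]))
# well, start contours
dk=((g<np.median(g[top>0])*0.75)).astype(np.uint8)*(roi);dk[:217]=0
for c in cv2.findContours(dk,0,2)[0]:
    if cv2.contourArea(c)>25:
        r=cv2.minAreaRect(c);z=P[int(r[0][1]),int(r[0][0]),2]
        print(r,cv2.contourArea(c),"z",z,"w144",ray(*r[0],144),"w149",ray(*r[0],149))
        print([ray(*p,144).round(1) for p in cv2.boxPoints(r)])
q=P[top>0]; 
h=q[:,2];print("heights",np.histogram(h,bins=np.arange(138,186,4)))
lid=q[(h>160)];deck=q[(h>140)&(h<149)]
for n,s in(("lid",lid),("deck",deck),("all",q)):print(n,cv2.minAreaRect(s[:,:2].astype(np.float32)),np.median(s[:,2]))
cv2.imwrite("pics/c.png",cv2.resize(im[138:268,212:326],None,fx=4.5,fy=4.5,interpolation=2))
E
```

```text
top rect px ((267.7427673339844, 198.5352783203125), (101.1325912475586, 83.74036407470703), 75.0685806274414)
bench z 0.3345106538338314
((282.048583984375, 251.78656005859375), (10.052445411682129, 81.04226684570312), 74.5213623046875) 493.0 z 61.55793987573452 w144 [466.91983029 106.83806989] w149 [466.5109728  106.47796402]
[array([454.3, 202.9]), array([503. ,  16.2]), array([479.6,  10.2]), array([431.3, 196.2])]
((262.4117736816406, 237.1470947265625), (15.037208557128906, 22.070741653442383), 75.96376037597656) 298.0 z 124.13527700468603 w144 [502.70263042 153.88101722] w149 [502.12305783 153.29647553]
[array([514.3, 184.1]), array([526.5, 132.7]), array([491.1, 123.8]), array([479.1, 174.9])]
((215.5, 235.5), (7.0, 21.0), 0.0) 81.5 z 12.5563950278015 w144 [508.42259278 266.48892723] w149 [507.81573098 265.36714779]
[array([483.3, 274.2]), array([534. , 275.6]), array([533.7, 258.7]), array([483.1, 257.4])]
((301.0000305175781, 226.50003051757812), (7.77817440032959, 7.77817440032959), 45.0) 47.0 z 149.0928850788007 w144 [527.00311848  61.06847828] w149 [526.30761141  60.92673321]
[array([527.2,  74.3]), array([540.4,  60.9]), array([526.8,  47.8]), array([513.7,  61.2])]
heights (array([ 255, 1543,  878,  126,   78,   54,  840, 3487,  708,    4,    0]), array([138, 142, 146, 150, 154, 158, 162, 166, 170, 174, 178, 182]))
lid ((629.7192993164062, 149.2887725830078), (166.66400146484375, 190.2344207763672), 14.557150840759277) 167.85802837278266
deck ((609.6672973632812, 106.11207580566406), (251.4595947265625, 274.03399658203125), 14.674419403076172) 144.87349827295373
all ((610.8064575195312, 104.52295684814453), (251.09124755859375, 275.05255126953125), 15.043664932250977) nan
```

View pics/c.png

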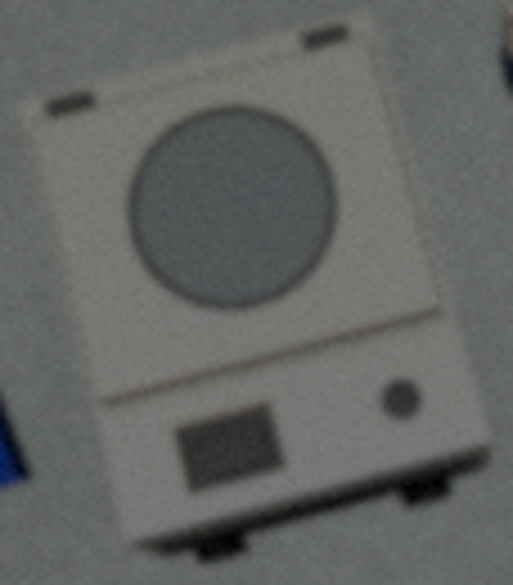

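The well measures 36×52 mm and is centred at (502.7, 153.9). Centrifuge yaw is about 0.25. The next moves shut the fingers, turn to that yaw and approach high.

>>> jog_arm([
  [-1, [0, 0, -0.2], [0, 0, 0.08]],
  [-1, [0, 0, -0.2], [0, 0, 0.08]],
  [-1, [0.25, -0.36, 0], [0, 0, 0]],
  [-1, [0.25, -0.36, 0], [0, 0, 0]],
  [-1, [0.25, -0.36, 0], [0, 0, 0]],
  [-1, [0.25, -0.36, 0], [0, 0, 0]],
  [-1, [0.25, -0.36, 0], [0, 0, 0]],
  [-1, [0.25, -0.36, 0], [0, 0, 0]],
  [-1, [0.25, -0.36, 0], [0, 0, 0]],
  [-1, [0.25, -0.36, 0], [0, 0, 0]],
])

```text
t: 1.15
ee_pos: [352.0, -251.1, 262.7]
orientation: [-3.117, -0.391, -0.0]
ft_force: [0.5, 0.7, -0.1]
width: 11.4
grasp_force: 0.0
```

>>> jog_arm([
  [-1, [0.25, -0.36, 0], [0, 0, 0]],
  [-1, [0.25, -0.36, 0], [0, 0, 0]],
  [-1, [0.25, -0.36, 0], [0, 0, 0]],
  [-1, [0.25, -0.36, 0], [0, 0, 0]],
  [-1, [0.25, -0.36, 0], [0, 0, 0]],
  [-1, [0.25, -0.36, 0], [0, 0, 0]],
  [-1, [0.25, -0.36, 0], [0, 0, 0]],
  [-1, [0.2, -0.3, 0], [0, 0, 0]],
  [-1, [0, 0, 0], [0, 0, 0]],
  [-1, [0, 0, 0], [0, 0, 0]],
])

```text
t: 2.15
ee_pos: [470.7, 69.1, 262.3]
orientation: [3.116, 0.395, -0.002]
ft_force: [0.2, -0.6, 0.2]
width: 0.2
grasp_force: 0.0
```

```bash
cat >> h.py <<'E'
def go(target,yaw):
    o=get_obs();M=R.from_rotvec(o["orientation"]);p=np.array(o["ee_pos"])
    G=R.from_matrix(np.array([[np.cos(yaw),np.sin(yaw),0],[np.sin(yaw),-np.cos(yaw),0],[0,0,-1]]))
    r=(M.inv()*G).as_rotvec()
    print("t",o["t"],p.round(1),o["ft_force"].round(2),o["width"],"shift/0.1m in goal frame",(G.inv().apply(np.array(target)-p)/100).round(3),"turn",(r/np.deg2rad(45)).round(3))
E
python3 -c "
from h import *
go([502.7,153.9,160],.25)"
```

```text
t 2.15 [470.7  69.1 262.3] [ 0.23 -0.59  0.21] 0.21254633091800387 shift/0.1m in goal frame [ 0.52  -0.742  1.023] turn [0.    0.001 0.003]
```

>>> jog_arm([
  [-1, [0.26, -0.37, 0], [0, 0, 0]],
  [-1, [0.26, -0.37, 0], [0, 0, 0]],
  [-1, [0, 0, 0.4], [0, 0, 0]],
  [-1, [0, 0, 0.4], [0, 0, 0]],
  [-1, [0, 0, 0], [0, 0, 0]],
  [-1, [0, 0, 0], [0, 0, 0]],
  [-1, [0, 0, 0], [0, 0, 0]],
])

```text
t: 2.85
ee_pos: [504.3, 152.7, 184.6]
orientation: [-3.117, -0.39, -0.004]
ft_force: [0.5, 0.0, -0.8]
width: 0.5
grasp_force: 0.0
```

```bash
python3 - <<'E'
from h import *
go([502.7,153.9,150],.25)
d=cam("top");P=world(d);cv2.imwrite("pics/t2.png",cv2.resize(d["image"][138:300,190:350],None,fx=3.5,fy=3.5))
d=cam("scene");cv2.imwrite("pics/s2.png",cv2.resize(d["image"][130:310,270:430],None,fx=3.3,fy=3.3,interpolation=2))
E
```

```text
t 2.85 [504.3 152.7 184.6] [ 0.53  0.05 -0.77] 0.48606902096204835 shift/0.1m in goal frame [-0.013 -0.015  0.346] turn [-0.    -0.003 -0.001]
```

View pics/s2.png

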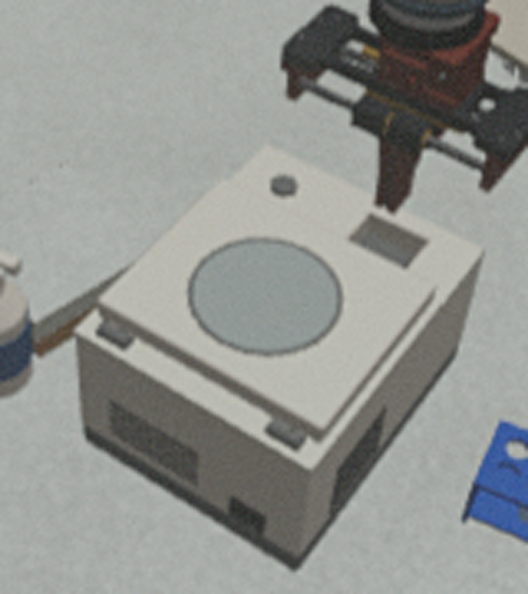

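The fingers hang just above the well: the tip is at crop (390,208) and the well at crop (390,240), about full-frame (388,203). I'll cross-check the well position with a ray from the scene camera.

```bash
python3 - <<'E'
from h import *
d=cam("scene");K=np.array(d["intrinsics"]);g=cv2.cvtColor(d["image"],cv2.COLOR_BGR2GRAY)
D=np.array([d["k1"],0,0,0,0]);e=np.array(d["eye"]);M=rot(d)
def ray(u,v,z):
    p=cv2.undistortPoints(np.array([[[u,v]]],float),K,D)[0,0];r=M@[p[0],p[1],1];return (e+r*(z-e[2])/r[2])[:2]
rv=cv2.Rodrigues(M.T)[0]
def proj(p):return cv2.projectPoints(np.array([p],float),rv,-M.T@e,K,D)[0].ravel()
m=np.zeros_like(g);s=g[192:214,374:402];_,b=cv2.threshold(s,0,255,cv2.THRESH_BINARY_INV+cv2.THRESH_OTSU);m[192:214,374:402]=b
for c in cv2.findContours(m,0,2)[0]:
    if cv2.contourArea(c)>20:
        r=cv2.minAreaRect(c);print(r,ray(*r[0],144),[ray(*p,144).round(1) for p in cv2.boxPoints(r)])
s=g[180:192,350:362];yy,xx=np.where(s<np.median(s)*.75);print("start",ray(350+xx.mean(),180+yy.mean(),148))
print("tcp px",proj(get_obs()["ee_pos"]),"well px",proj([502.7,153.9,144]))
E
```

```text
((387.3000183105469, 202.40000915527344), (21.466251373291016, 10.28591251373291), 26.56505012512207) [503.80919599 155.15160577] [array([526.9, 135.7]), array([494.6, 119.6]), array([480.7, 174.6]), array([512.7, 189.2])]
start [529.53855656  63.29027479]
tcp px [388.67944194 190.70486615] well px [387.25469095 201.92139353]
```

Both views agree on about (503, 154.5). I'll descend into the well.

>>> jog_arm([
  [-1, [-0.02, -0.02, 0.1], [0, 0, 0]],
  [-1, [0, 0, 0.15], [0, 0, 0]],
  [-1, [0, 0, 0.15], [0, 0, 0]],
  [-1, [0, 0, 0.08], [0, 0, 0]],
  [-1, [0, 0, 0.04], [0, 0, 0]],
  [-1, [0, 0, 0.0], [0, 0, 0]],
  [-1, [0, 0, 0.0], [0, 0, 0]],
])

```text
t: 3.7
ee_pos: [501.0, 154.8, 131.0]
orientation: [-3.117, -0.392, -0.001]
ft_force: [0.0, -0.3, 0.5]
width: 0.7
grasp_force: 0.0
```

>>> jog_arm([
  [-1, [0, 0, 0.02], [0, 0, 0]],
  [-1, [0, 0, 0.02], [0, 0, 0]],
  [-1, [0, 0, 0.02], [0, 0, 0]],
  [-1, [0, 0, 0.01], [0, 0, 0]],
  [-1, [0, 0, 0.0], [0, 0, 0]],
  [-1, [0, 0, 0.0], [0, 0, 0]],
])

```text
t: 4.3
ee_pos: [501.1, 154.8, 123.9]
orientation: [-3.117, -0.392, -0.002]
ft_force: [0.6, 1.3, 3.0]
width: 0.6
grasp_force: 1.8
```

```bash
cat > lid.py <<'E'
from h import *
import sys
go([503,154.5,123],.25)
c,s=np.cos(.25),np.sin(.25);O=np.array([598.9,142.9])
for n in("top","scene"):
    d=cam(n);P=world(d);Q=P[...,:2]-O;x=Q[...,0]*c+Q[...,1]*s;y=-Q[...,0]*s+Q[...,1]*c
    m=(abs(y)<90)&(abs(y)>45)&(x>-60)&(x<200)&(P[...,2]>175)&(P[...,2]<330)
    print(n,m.sum(),(np.percentile(P[m][:,2],[50,98]).round(0),np.percentile(x[m],[2,50,98]).round(0)) if m.any() else "")
    if m.sum()>50: A=np.polyfit(P[m][:,2],x[m],1);print("slab angle",np.arctan2(1,-A[0]).round(2))
    cv2.imwrite(f"pics/{sys.argv[1]}{n}.png",cv2.resize(d["image"][90:300,200:450],None,fx=2.6,fy=2.6,interpolation=2))
E
python3 lid.py a
```

```text
t 4.3 [501.1 154.8 123.9] [0.56 1.28 3.03] 0.6305046098077525 shift/0.1m in goal frame [0.017 0.008 0.009] turn [-0.    -0.001  0.   ]
top 1579 (array([217., 250.]), array([-21.,  40., 101.]))
slab angle 0.56
scene 2515 (array([221., 297.]), array([-59.,  47., 103.]))
slab angle 0.68
```

The key force is about 3 N and the lid is already rising. I'll back straight up to tip height of about 262.

>>> jog_arm([
  [-1, [0, 0, -0.1], [0, 0, 0]],
  [-1, [0, 0, -0.15], [0, 0, 0]],
  [-1, [0, 0, -0.2], [0, 0, 0]],
  [-1, [0, 0, -0.25], [0, 0, 0]],
  [-1, [0, 0, -0.3], [0, 0, 0]],
  [-1, [0, 0, -0.3], [0, 0, 0]],
  [-1, [0, 0, -0.08], [0, 0, 0]],
  [-1, [0, 0, 0], [0, 0, 0]],
  [-1, [0, 0, 0], [0, 0, 0]],
])

```text
t: 5.3
ee_pos: [499.7, 154.4, 260.5]
orientation: [3.117, 0.392, -0.003]
ft_force: [-0.8, -0.1, -0.9]
width: 0.3
grasp_force: 0.0
```

```bash
python3 lid.py b
```

```text
t 5.3 [499.7 154.4 260.5] [-0.84 -0.11 -0.92] 0.3003661084564404 shift/0.1m in goal frame [0.032 0.007 1.375] turn [0.    0.003 0.   ]
top 809 (array([259., 293.]), array([ 26.,  62., 112.]))
slab angle 0.96
scene 2405 (array([238., 291.]), array([ 35.,  75., 113.]))
slab angle 1.0
```

View pics/bscene.png

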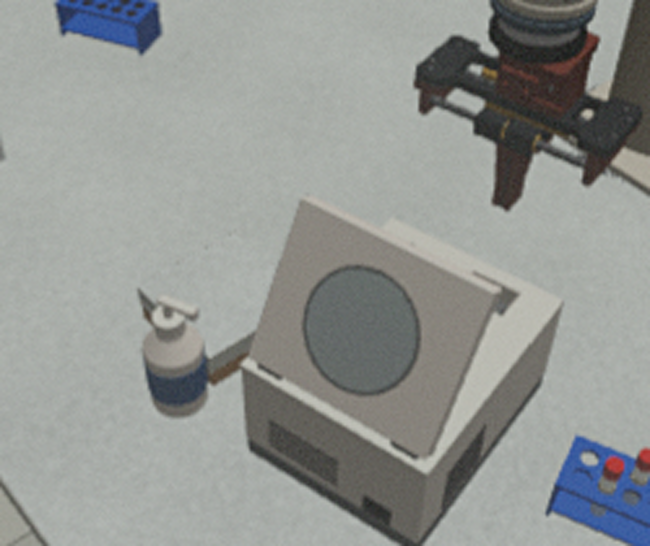

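The lid stands at 1.0 rad, with its free edge at crop (305–500, 200–290). I'll centre on it and push it back.

>>> jog_arm([
  [-1, [0.2, 0.08, 0], [0, 0, 0]],
  [-1, [0.25, 0.09, 0], [0, 0, 0]],
  [-1, [0.25, 0.09, 0], [0, 0, 0]],
  [-1, [0.15, 0.09, 0], [0, 0, 0]],
  [-1, [0.08, 0, 0], [0, 0, 0]],
  [-1, [0.05, 0, 0], [0, 0, 0]],
  [-1, [0.05, 0, 0], [0, 0, 0]],
  [-1, [0.05, 0, 0], [0, 0, 0]],
  [-1, [0.05, 0, -0.01], [0, 0, 0]],
  [-1, [0.05, 0, -0.01], [0, 0, 0]],
])

```text
t: 6.4
ee_pos: [623.8, 150.3, 264.0]
orientation: [-3.117, -0.392, -0.0]
ft_force: [-0.3, -0.3, 0.8]
width: 0.5
grasp_force: 0.2
```

>>> jog_arm([
  [-1, [0.05, 0, -0.02], [0, 0, 0]],
  [-1, [0.05, 0, -0.02], [0, 0, 0]],
  [-1, [0.05, 0, -0.02], [0, 0, 0]],
  [-1, [0.05, 0, -0.02], [0, 0, 0]],
  [-1, [0.05, 0, -0.02], [0, 0, 0]],
  [-1, [0.05, 0, 0], [0, 0, 0]],
])

```text
t: 7.0
ee_pos: [653.3, 157.5, 274.1]
orientation: [-3.117, -0.392, -0.001]
ft_force: [-0.3, 0.6, 0.1]
width: 1.0
grasp_force: 0.1
```

```bash
python3 lid.py c
```

```text
t 7.0 [653.3 157.5 274.1] [-0.27  0.56  0.11] 0.9719949963462596 shift/0.1m in goal frame [-1.464 -0.343  1.511] turn [ 0.    -0.001  0.   ]
top 50 (array([307., 309.]), array([82., 89., 98.]))
scene 2052 (array([254., 308.]), array([ 87., 111., 124.]))
slab angle 1.37
```

>>> jog_arm([
  [-1, [0.05, 0, 0], [0, 0, 0]],
  [-1, [0.05, 0, 0], [0, 0, 0]],
  [-1, [0.05, 0, 0], [0, 0, 0]],
  [-1, [0.05, 0, 0], [0, 0, 0]],
  [-1, [0.05, 0, 0], [0, 0, 0]],
  [-1, [0.05, 0, 0], [0, 0, 0]],
  [-1, [0, 0, 0], [0, 0, 0]],
  [-1, [0, 0, 0], [0, 0, 0]],
])

```text
t: 7.9
ee_pos: [681.8, 164.8, 273.5]
orientation: [3.117, 0.392, -0.0]
ft_force: [0.2, -0.4, 0.4]
width: 0.6
grasp_force: 0.0
```

```bash
python3 lid.py d
```

```text
t 7.9 [681.8 164.8 273.5] [ 0.23 -0.35  0.4 ] 0.626920169894763 shift/0.1m in goal frame [-1.758 -0.342  1.505] turn [-0.  0.  0.]
top 89 (array([198., 309.]), array([111., 113., 132.]))
slab angle 1.7
scene 1528 (array([263., 306.]), array([129., 140., 147.]))
slab angle 1.63
```

Past vertical and easing back to its stop. I'll withdraw the arm and let it settle.

>>> jog_arm([
  [-1, [-0.2, 0, 0], [0, 0, 0]],
  [-1, [-0.4, 0, 0], [0, 0, 0]],
  [-1, [-0.4, 0, -0.1], [0, 0, 0]],
  [-1, [-0.4, 0, -0.1], [0, 0, 0]],
  [-1, [-0.4, 0, 0], [0, 0, 0]],
  [-1, [-0.3, 0, 0], [0, 0, 0]],
  [-1, [0, 0, 0], [0, 0, 0]],
  [-1, [0, 0, 0], [0, 0, 0]],
  [-1, [0, 0, 0], [0, 0, 0]],
  [-1, [0, 0, 0], [0, 0, 0]],
])

```text
t: 9.0
ee_pos: [479.3, 113.1, 293.6]
orientation: [-3.117, -0.392, -0.0]
ft_force: [0.1, 0.4, -0.1]
width: 0.5
grasp_force: 0.0
```

>>> jog_arm([
  [-1, [0, 0, 0], [0, 0, 0]],
  [-1, [0, 0, 0], [0, 0, 0]],
  [-1, [0, 0, 0], [0, 0, 0]],
  [-1, [0, 0, 0], [0, 0, 0]],
  [-1, [0, 0, 0], [0, 0, 0]],
  [-1, [0, 0, 0], [0, 0, 0]],
  [-1, [0, 0, 0], [0, 0, 0]],
  [-1, [0, 0, 0], [0, 0, 0]],
  [-1, [0, 0, 0], [0, 0, 0]],
  [-1, [0, 0, 0], [0, 0, 0]],
])

```text
t: 10.0
ee_pos: [478.3, 112.9, 293.7]
orientation: [-3.117, -0.392, -0.0]
ft_force: [-0.5, 0.2, -0.7]
width: 0.5
grasp_force: 0.0
```

```bash
python3 lid.py e
```

```text
t 10.0 [478.3 112.9 293.7] [-0.52  0.2  -0.69] 0.4648725700056299 shift/0.1m in goal frame [ 0.342 -0.342  1.707] turn [-0. -0.  0.]
top 1516 (array([262., 305.]), array([114., 129., 154.]))
slab angle 1.81
scene 1368 (array([265., 304.]), array([135., 147., 157.]))
slab angle 1.7
```

View pics/escene.png

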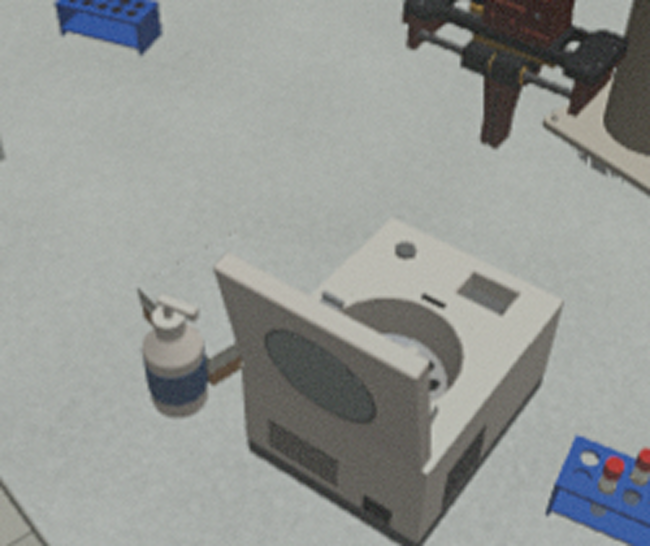

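The lid leans back with the rotor exposed, its top edge at crop (215–430, 255–375), and the neighbours are undisturbed. I'll wait a little longer to confirm it has reached its stop.

>>> jog_arm([
  [-1, [0, 0, 0], [0, 0, 0]],
  [-1, [0, 0, 0], [0, 0, 0]],
  [-1, [0, 0, 0], [0, 0, 0]],
  [-1, [0, 0, 0], [0, 0, 0]],
  [-1, [0, 0, 0], [0, 0, 0]],
  [-1, [0, 0, 0], [0, 0, 0]],
  [-1, [0, 0, 0], [0, 0, 0]],
  [-1, [0, 0, 0], [0, 0, 0]],
  [-1, [0, 0, 0], [0, 0, 0]],
  [-1, [0, 0, 0], [0, 0, 0]],
])

```text
t: 11.1
ee_pos: [478.3, 112.8, 293.7]
orientation: [3.117, 0.392, -0.0]
ft_force: [-0.2, 0.1, -0.0]
width: 0.5
grasp_force: 0.0
```

```bash
python3 lid.py f; python3 -c "
import cv2,numpy as np
a,b=[cv2.imread(f'pics/{k}scene.png').astype(int) for k in 'ef'];print((abs(a-b).max(2)>60).sum())"
```

```text
t 11.1 [478.3 112.8 293.7] [-0.16  0.06 -0.02] 0.45720729887954004 shift/0.1m in goal frame [ 0.342 -0.343  1.707] turn [0. 0. 0.]
top 1517 (array([263., 306.]), array([114., 129., 154.]))
slab angle 1.81
scene 1363 (array([265., 304.]), array([135., 148., 157.]))
slab angle 1.69
0
```

```bash
python3 -c "
from workcell import close_job;print(close_job())"
```

```text
the job is handed in; nothing more can be done
None
```

The centrifuge is open and the job is handed in: the release key was pressed, the lid was pushed back until it came to rest at its stop, the arm is clear, and the start key and the items around the centrifuge were not touched.

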